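Fit the fine lap to the pen-nib honing machine

TASK

Take the copper-faced lap out of the wooden stand, set its tapered shank in the honing machine's spindle and turn it gently until its drive slot drops over the two dogs and it sits fully home. Keep the push light while it stands on the dogs, never force it. Then let go and swing the clamp lever all the way clockwise to lock the lap in, leaving the dark lap in the stand and the binder clip, pen and ink bottle where they are.

Things in the scene. Friction and masses are not known exactly. Their poses are not given: they have to be found in the camera images.
- fine_lap_hub (a point): grip point of the copper-faced lap, the one to fit: centre of its brass hub, 22 mm across two flats (facing the point's +y and -y), 30 mm across its round sides, 31 mm high. The copper disc, 80 mm across and 7 mm thick, has its top 16 mm below this point. A dark line on the hub's top runs along x, over the drive slot. Starts in either hole of the stand, yaw within 0.6 rad of the stand's
- fine_lap: the same lap, 0.22 to 0.4 kg, same axes (z up); origin at the centre of its drive face (underside of a 52 mm collar), 31 mm below the hub point. The drive slot, 10.5 mm wide and 8 mm deep, runs right across the face along x, so a half turn makes no difference. Below: taper shank 36 mm long, 32 to 21.5 mm across, then a 19 mm wide pull stud, to 52 mm below the face
- nose (a point): centre of the spindle's nose face, 54 mm across; axes as the machine's, z up. The taper bore (33 mm) opens here. Two opposite dogs, 8 mm wide, 6 mm high, stand 18 to 25.5 mm from the axis. Their line is within 0.6 rad of this x axis but not measured: search by turning; the slot drops within about 0.05 rad of it. Lap home: its face is on this face; on the dogs: 6 mm higher
- machine: round cream honing machine, 176 mm across; origin on the desk under the spindle axis, -x is its front with a control pod reaching 122 mm from the axis. Deck 85 mm, nose face 99 mm above the desk. The spindle is stiff (0.2 N m to turn), so it stays put under a light touch. More than 50 N between lap and machine (all contacts added) spoils the taper; wedging can treble a push, so press with 15 N at most
- lever_knob (a point): centre of the clamp lever's upright black knob, 14 mm across and 30 mm high, its top 15 mm above this point; the flat lever arm is 18 mm below this point. It swings at constant height round the spindle axis, 74 mm from it
- clamp_lever (a joint): clamp lever angle, rad: 0 open (arm points 135 deg from the machine's x axis, front left), 0.87 closed (clockwise seen from above, arm points left). About 2 N at the knob moves it and it stays where left. It closes two jaws over the pull stud; if the lap is not home they jam on it. Starts between 0 and 0.06
- stand: dark wooden stand on the leather pad, 212 x 94 x 62 mm, long along its x; origin under its centre. Two 35 mm holes at x = -56 and +56 mm; the laps rest on its top with their collars, shanks down
- coarse_lap_hub (a point): hub centre of the other lap, dark grey face, otherwise the same; stays in the stand
- fountain_pen: black capped fountain pen, 132 mm long, lying; stays put
- ink_bottle: blue square ink bottle, 49 x 48 x 58 mm; stays put
- binder_clip: black binder clip, 32 x 31 x 43 mm, standing; stays put
There are look-alikes about, which are no part of the job. What is shaped like the stand but green is not meant.

How it is judged:
On the way, in this order (a step that is already met when the one before it is completed fails the run):
1. the copper lap is lifted clear of the stand (height (world z) of fine_lap above 0.12 m and contact force between fine_lap and stand below 0.01 N), for 0.1 s.
2. the copper lap sits fully home on the spindle, slot over the dogs, with the clamp still open (z of fine_lap in the frame of nose below 0.002 m and horizontal distance between fine_lap and nose below 0.003 m and angle between fine_lap's own z axis and vertical below 0.05 rad and value of joint clamp_lever below 0.4 rad), for 0.3 s.
At the end, for the whole second after the job is handed in: the copper lap sits home in the spindle (drive face within 2 mm of the nose face, within 3 mm of its axis, tilted less than 0.05 rad), at rest, and the clamp lever is closed (beyond 0.75 of 0.87 rad); the dark lap still stands in its hole (moved less than 15 mm) (z of fine_lap in the frame of nose below 0.002 m and horizontal distance between fine_lap and nose below 0.003 m and angle between fine_lap's own z axis and vertical below 0.05 rad and value of joint clamp_lever above 0.75 rad and linear speed of fine_lap below 0.02 m/s and distance of coarse_lap_hub from where it was at the start of the episode below 0.015 m); the robot touches nothing.
It fails at once if the copper lap is pressed or knocked against the machine with more than 50 N (contact force between fine_lap and machine above 50 N).
It fails at once if the dark lap is disturbed (more than 15 mm) (distance of coarse_lap_hub from where it was at the start of the episode above 0.015 m).
It fails at once if the binder clip, pen or ink bottle is moved more than 20 mm (distance of any of binder_clip, fountain_pen, ink_bottle from where it was at the start of the episode above 0.02 m).
It also fails if it takes over 72 s, if anything falls off the work surface, if the arm or the gripper's body presses on something with over 40 N, if the wrist force passes 120 N, or if a joint passes its speed limit or range.

ROBOT

A 6-joint arm with a two-finger parallel gripper is mounted at the origin on a cart in front of the work surface, level with it; the furniture and walls round the work are solid. World frame = base frame: x ahead of the robot, y to its left, z up, the work surface at z = 0. Lengths are in m, angles in rad, forces in N, time in s.
With the tool pointing down it reaches from about 0.375 to 0.975 m from the base axis. Payload 3.8 kg.
Tool frame: the origin (TCP) lies midway between the tips of the shut fingers; the grasp point (between the pads) lies 19 mm behind it; z points along the fingers, y is the direction in which the jaws open and shut (so a half turn about z gives the same grasp; the last joint's range is limited). The gripper opens to 85 mm and grips with 20 to 120 N. Pads are 22 mm wide; open, the fingers measure 114 mm over their backs; the gripper's body (76 mm by 85 mm) begins 54 mm behind the grasp point. The pads swing forward as they close: fully open they stand 13 mm farther back than shut.
Start: joints at [1.262, 0.264, 1.604, -0, 1.274, -0.037], TCP at [0.181, 0.65, 0.191] pointing down, gripper open.
Joint ranges: [-2.63, 2.63], [-0.94, 2.18], [0.31, 2.57], [-1.31, 4.45], [0, 2.66], [-2.55, 2.55]. Speed limits (rad/s): [2.57, 2.57, 3.14, 3.14, 3.14, 3.14].

INTERFACE

Orientations are given as a rotation vector (axis times angle).
In Python, from workcell import bot gives the robot as it stands. The module is installed in compiled form; this text tells all that it offers.
- The arm moves only by the tool play_rows, never from a script. Its argument "series" is a list of rows, each an object with "translation": the shift along the tool's x, y, z in m, a list of three; "spin": the turn about the tool's z in units of 5 degrees (1.0 is 5 degrees). In form: [{"translation": [dx, dy, dz], "spin": spin}, ...]. A call has 1 to 5 rows; each row shifts and turns the commanded pose from where the row before left it, along the tool's axes as they then stand; what a row does not reach is not made up. A row lasts 1/10 s, in which the tool goes at most 50 mm and 8.59 degrees, less where a joint would pass 70% of its speed; a pose out of reach is approached as far as the arm can. A call is refused whole if a number of a shift passes 0.05 or a number of a turn 1, either way. A call with a gripper value outside its range is refused whole. "jaw" is the gripper's target within -1 to 1 (fully open at 1, half-way at 0, shut at -1), set as the call begins (left out, the last holds). The fingers move at their own pace and stop on an object; "force" is the grip in N (left out, the last holds). Time passes only in rows, so rows that do not move let the fingers close. It gives the time, the measured TCP pose, the force and the opening at its end, in the units of the state.
- bot.read_state(): the state, without advancing time (a new reading comes with each control period).
- bot.read_camera(name): name is "scene" or "top"; returns the picture (420x560x3 uint8, blue, green, red); there is no depth.
- bot.get_calibration(name): a dict with "fov_y" (degrees; the focal length in pixels is half the picture's height over the tangent of half this angle, whatever the lens; pixels are square), "cx", "cy" (the principal point, pixels), "R" (3x3) and "t" (3): a world point X has camera coordinates R X + t. Camera axes: x right, y down, z forward; pixel columns grow to the right and rows downward; lengths in m; the calibration is good to about 2 mm. A picture is of the moment at which its call begins. get_calibration takes no time and is no camera call.
- bot.finish_job(): hands the job in, once; it reports no verdict.
The state is a dict: "time": time; "q": joint angles; "joint_vel": joint speeds; "joint_torque": joint torques, N m; "tool_pos": TCP position; "tcp_rot": TCP orientation; "wrist_force": force on the tool from outside, world axes, zero at the start; "torque": the same for the moment, N m; "width": opening from 0.0 (shut) to 1.0 (fully open).
Only numpy, scipy, OpenCV 4.12 (cv2) and the standard library are available. Lean on these libraries where they do the work, as an engineer would, in place of code of your own. Each camera call takes 0.05 s, during which the arm holds its last target. There are 200 camera calls.

## Working session

There is one attempt and no reset: what is moved stays moved. The work goes in short steps, Python scripts to look and compute and a tool call to move; the robot and the scene stay as the last step left them, time stands still between calls to the robot, and variables do not carry over. Pictures are saved under pics/ and viewed, about 8 in all and at most 12, crops included, and the job is handed in when it is done.

Besides the shell and the picture viewer there is one more tool, called after "Request:" in YAML: its name, and indented under it one key for each argument. play_rows: Moves the arm, as the interface text tells. Its arguments: {"type":"object","properties":{"series":{"type":"array","items":{"type":"object","properties":{"translation":{"type":"array","items":{"type":"number"}},"spin":{"type":"number"}}}},"jaw":{"type":"number"},"force":{"type":"number"}},"required":["series"]}

```bash
mkdir -p pics; python3 - <<'E'
from workcell import bot
import cv2
for n in("scene","top"):
    cv2.imwrite(f"pics/{n}0.png",bot.read_camera(n)); c=bot.get_calibration(n); print(n,c)
print(bot.read_state())
E
```

```text
scene {'fov_y': 48.85658116349807, 'cx': 290.30436743066235, 'cy': 213.44786423797584, 'R': array([[ 8.04328255e-01, -5.94184819e-01, -6.77905362e-04],
       [-3.92719756e-01, -5.30754823e-01, -7.51046278e-01],
       [ 4.45900495e-01,  6.04353969e-01, -6.60249218e-01]]), 't': array([-0.25108653,  0.35741133,  0.94520475])}
top {'fov_y': 45.761979385844676, 'cx': 280.94903320549764, 'cy': 212.75833955524564, 'R': array([[-0.00917536, -0.99992685,  0.00788129],
       [-0.98890238,  0.00790488, -0.1483563 ],
       [ 0.14828314, -0.00915505, -0.98890257]]), 't': array([0.19846362, 0.48365019, 1.48843764])}
{'time': 0.1, 'q': array([ 1.26210390e+00,  2.64696798e-01,  1.60526290e+00, -2.10676596e-05,
        1.27371967e+00, -3.68947972e-02]), 'joint_vel': array([ 0.00042191, -0.00035821, -0.00144499, -0.0002861 , -0.00055074,
       -0.00071372]), 'joint_torque': array([ 9.49440546e-04, -5.16713226e+01, -3.68586302e+01,  5.25809617e-05,
        6.53111390e-03,  1.21113368e-05]), 'tool_pos': array([0.18098697, 0.64949203, 0.19026008]), 'tcp_rot': array([-0.42557   , -3.11229089,  0.00323408]), 'wrist_force': array([-0.51666127, -0.4335353 , -0.65276162]), 'torque': array([-0.04232984,  0.01534065,  0.00572033]), 'width': 0.9968659255401487}
```

View pics/top0.png

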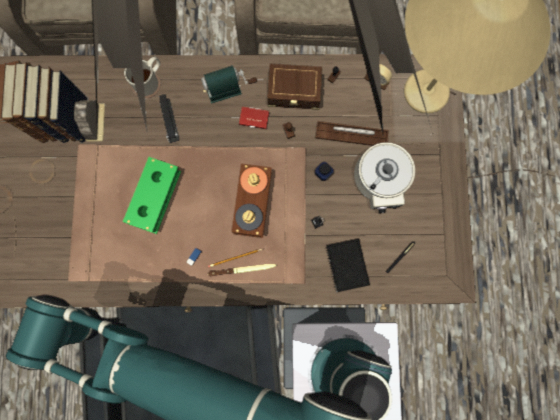

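View pics/scene0.png

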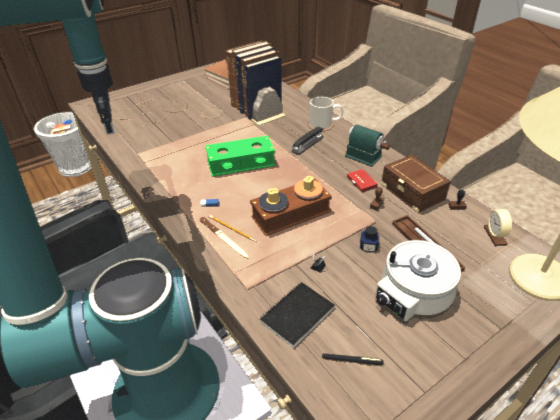

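Top view: copper lap at about (254,180) in the brown stand. The dark lap is at (249,216), the green look-alike stand at (152,194), and the machine at (387,170) with its pod toward the robot. Next is one close composite crop of both views.

```bash
cat > h.py <<'E'
import numpy as np, cv2
from workcell import bot
def cal(n):
    c=bot.get_calibration(n); f=210/np.tan(np.radians(c['fov_y'])/2); return c,f
def ray(n,u,v,z):
    c,f=cal(n); d=c['R'].T@np.array([(u-c['cx'])/f,(v-c['cy'])/f,1]); o=-c['R'].T@c['t']
    return o+d*(z-o[2])/d[2]
def proj(n,X):
    c,f=cal(n); p=c['R']@np.array(X)+c['t']; return p[0]/p[2]*f+c['cx'],p[1]/p[2]*f+c['cy']
E
python3 - <<'E'
import cv2,numpy as np
t=cv2.imread('pics/top0.png');s=cv2.imread('pics/scene0.png')
R=lambda im,x,y,w,h,k:cv2.resize(im[y:y+h,x:x+w],None,fx=k,fy=k,interpolation=cv2.INTER_CUBIC)
a=R(t,225,155,57,86,7/2*2*0.5*1)  if 0 else R(t,230,160,48,80,7)[:300*2]
A=R(t,230,160,50,37,8);B=R(t,350,135,50,37,8) 
o=np.vstack([np.hstack([R(t,230,160,50,37,8),R(t,355,140,64,48,6.1667)[:296,:390]]),np.hstack([R(s,250,170,80,59,5),R(s,375,240,90,67,4.4)[:295,:390]])])
cv2.imwrite('pics/crop0.png',o);print(o.shape)
E
```

```text
(591, 790, 3)
```

View pics/crop0.png

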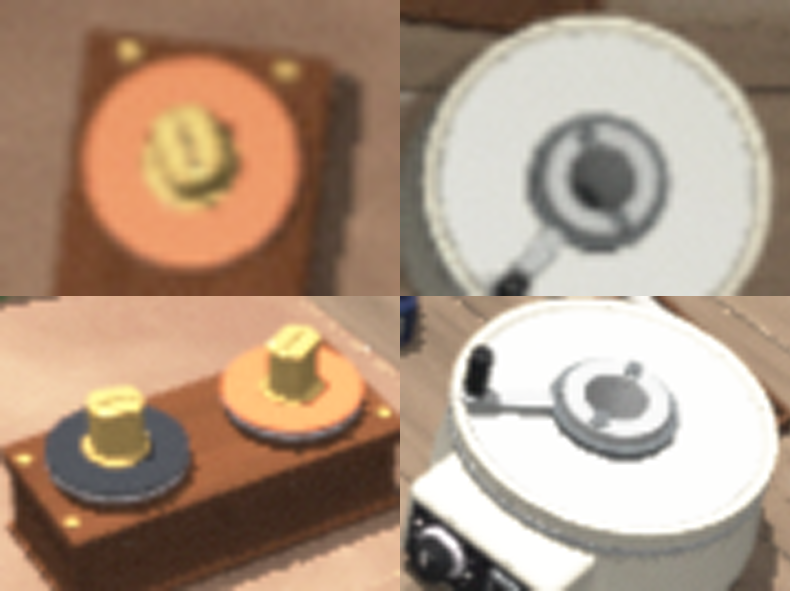

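The copper-faced lap is the one in the far (+x) hole of the brown stand. Its hub flats are visible, and so are the two dark dogs on the nose at about top (385,161) and (391,175). Next I fit circles and outlines to both views.

```bash
cat >> h.py <<'E'
def P(n,X):
    c,f=cal(n); p=X@c['R'].T+c['t']; return p[:,:2]/p[:,2:]*f+[c['cx'],c['cy']]
def samp(im,uv): return cv2.remap(im,uv[:,0].astype(np.float32)[None],uv[:,1].astype(np.float32)[None],cv2.INTER_LINEAR)[0]
def edge(ims,names,x,y,z,shape):  # contrast across outline, mean over views
    s=[]
    for n in names:
        o=np.c_[shape*(1)+[x,y],np.full(len(shape),z)]
        r=np.linalg.norm(shape,axis=1,keepdims=True); d=shape/r*.003
        a=o.copy();a[:,:2]+=d;b=o.copy();b[:,:2]-=d
        s.append(np.median(np.linalg.norm(samp(ims[n],P(n,a))-samp(ims[n],P(n,b)),axis=1)))
    return np.mean(s)
T=np.linspace(0,2*np.pi,120,endpoint=False); circ=lambda r:r*np.c_[np.cos(T),np.sin(T)]
def hub(yaw):
    s=circ(.015); s[:,1]=np.clip(s[:,1],-.011,.011); c,k=np.cos(yaw),np.sin(yaw); return s@np.array([[c,k],[-k,c]])
def fit(ims,names,x0,y0,z,shape,w=.012):
    g=np.arange(-w,w+1e-9,.0005)
    return max((edge(ims,names,x0+a,y0+b,z,shape),x0+a,y0+b) for a in g for b in g)
E
python3 - <<'E'
from h import *
ims={n:cv2.imread(f'pics/{n}0.png').astype(np.float32) for n in('top','scene')}
for nm,u,v,z,r in(('disc',253.9,180.1,.078,.04),('nose',387.4,169.3,.099,.027),('bore',387.4,169.3,.099,.0165),('deck',387.4,169.3,.085,.088)):
    p=ray('top',u,v,z)
    for ns in(['top'],['scene'],['top','scene']):
        print(nm,ns,np.round(fit(ims,ns,p[0],p[1],z,circ(r)),4))
p=ray('top',230+190/8,160+150/8,.1095);print('hubtop',p)
for ns in(['top'],['scene'],['top','scene']):
  print(ns,sorted([tuple(np.round((*fit(ims,ns,p[0],p[1],.1095,hub(y),.005),y),4)) for y in np.arange(-.8,.81,.1)])[-4:])
print('knob',ray('top',355+112/6.1667,140+280/6.1667,.12),ray('scene',375+82/4.4,240+52/4.4,.14),ray('scene',375+82/4.4,240+75/4.4,.12))
print('stand corners',ray('top',230+130/8,160+48/8,.062),ray('top',230+285/8,160+70/8,.062), 'pod',ray('top',387,208,.05))
for a in((586,132),(624,218)): print('dog',ray('top',355+(a[0]-400)/6.1667,140+a[1]/6.1667,.105))
for a in((632,369),(600,420)): print('dogS',ray('scene',375+(a[0]-400)/4.4,240+(a[1]-296)/4.4,.105))
E
```

```text
Traceback (most recent call last):
  File "h.py", line 26, in fit
    return max((edge(ims,names,x0+a,y0+b,z,shape),x0+a,y0+b) for a in g for b in g)
  File "h.py", line 26, in <genexpr>
    return max((edge(ims,names,x0+a,y0+b,z,shape),x0+a,y0+b) for a in g for b in g)
                ~~~~^^^^^^^^^^^^^^^^^^^^^^^^^^^^^
  File "h.py", line 19, in edge
    s.append(np.median(np.linalg.norm(samp(ims[n],P(n,a))-samp(ims[n],P(n,b)),axis=1)))
                                                  ~^^^^^
  File "h.py", line 11, in P
    c,f=cal(n); p=X@c['R'].T+c['t']; return p[:,:2]/p[:,2:]*f+[c['cx'],c['cy']]
        ~~~^^^
  File "h.py", line 4, in cal
    c=bot.get_calibration(n); f=210/np.tan(np.radians(c['fov_y'])/2); return c,f
ValueError: time passes only in moves, steps and waits
```

```bash
cat > cal.py <<'E'
import numpy as np
C={'scene': {'fov_y': 48.85658116349807, 'cx': 290.30436743066235, 'cy': 213.44786423797584, 'R': np.array([[ 8.04328255e-01, -5.94184819e-01, -6.77905362e-04],[-3.92719756e-01, -5.30754823e-01, -7.51046278e-01],[ 4.45900495e-01,  6.04353969e-01, -6.60249218e-01]]), 't': np.array([-0.25108653,  0.35741133,  0.94520475])},
'top': {'fov_y': 45.761979385844676, 'cx': 280.94903320549764, 'cy': 212.75833955524564, 'R': np.array([[-0.00917536, -0.99992685,  0.00788129],[-0.98890238,  0.00790488, -0.1483563 ],[ 0.14828314, -0.00915505, -0.98890257]]), 't': np.array([0.19846362, 0.48365019, 1.48843764])}}
E
sed -i "s/c=bot.get_calibration(n);/c=C[n];/; 1a from cal import C" h.py
cat > m.py <<'E'
from h import *
ims={n:cv2.imread(f'pics/{n}0.png').astype(np.float32) for n in('top','scene')}
for nm,u,v,z,r in(('disc',253.9,180.1,.078,.04),('nose',387.4,169.3,.099,.027),('bore',387.4,169.3,.099,.0165),('deck',387.4,169.3,.085,.088)):
    p=ray('top',u,v,z)
    for ns in(['top'],['scene'],['top','scene']):
        print(nm,ns,np.round(fit(ims,ns,p[0],p[1],z,circ(r)),4))
p=ray('top',230+190/8,160+150/8,.1095);print('hubtop',p)
for ns in(['top'],['scene'],['top','scene']):
  print(ns,sorted([tuple(np.round((*fit(ims,ns,p[0],p[1],.1095,hub(y),.005),y),4)) for y in np.arange(-.8,.81,.1)])[-4:])
print('knob',ray('top',355+112/6.1667,140+280/6.1667,.12),ray('scene',375+82/4.4,240+52/4.4,.14),ray('scene',375+82/4.4,240+75/4.4,.12))
print('stand corners',ray('top',230+130/8,160+48/8,.062),ray('top',230+285/8,160+70/8,.062), 'pod',ray('top',387,208,.05))
for a in((586,132),(624,218)): print('dog',ray('top',355+(a[0]-400)/6.1667,140+a[1]/6.1667,.105))
for a in((632,369),(600,420)): print('dogS',ray('scene',375+(a[0]-400)/4.4,240+(a[1]-296)/4.4,.105))
E
python3 m.py
```

```text
disc ['top'] [127.1572   0.5793   0.276 ]
disc ['scene'] [103.3814   0.5763   0.273 ]
disc ['top', 'scene'] [99.631   0.5778  0.275 ]
nose ['top'] [ 1.229159e+02  6.056000e-01 -1.117000e-01]
nose ['scene'] [119.9091   0.6006  -0.1282]
nose ['top', 'scene'] [99.7824  0.6011 -0.1287]
bore ['top'] [ 1.431149e+02  6.066000e-01 -1.237000e-01]
bore ['scene'] [ 1.623512e+02  6.021000e-01 -1.272000e-01]
bore ['top', 'scene'] [123.2075   0.6041  -0.1252]
deck ['top'] [112.2216   0.6064  -0.1199]
deck ['scene'] [ 1.315296e+02  6.099000e-01 -1.269000e-01]
deck ['top', 'scene'] [114.725    0.6064  -0.1199]
hubtop [0.57595472 0.27403291 0.1095    ]
['top'] [(np.float64(76.5405), np.float64(0.5715), np.float64(0.271), np.float64(-0.8)), (np.float64(78.5807), np.float64(0.574), np.float64(0.2695), np.float64(-0.0)), (np.float64(81.0245), np.float64(0.5745), np.float64(0.269), np.float64(0.2)), (np.float64(82.0553), np.float64(0.574), np.float64(0.269), np.float64(0.1))]
['scene'] [(np.float64(76.5091), np.float64(0.5775), np.float64(0.275), np.float64(0.4)), (np.float64(77.7129), np.float64(0.5775)
[... 248 characters left out ...]
(0.574), np.float64(0.2745), np.float64(0.2)), (np.float64(65.647), np.float64(0.5725), np.float64(0.271), np.float64(-0.7)), (np.float64(66.1064), np.float64(0.5735), np.float64(0.2745), np.float64(0.3)), (np.float64(68.4065), np.float64(0.572), np.float64(0.2705), np.float64(-0.8))]
knob [ 0.55120047 -0.07476645  0.12      ] [ 0.53821707 -0.08571779  0.14      ] [ 0.5425794  -0.08553096  0.12      ]
stand corners [0.62634057 0.29903023 0.062     ] [0.61731813 0.24000661 0.062     ] pod [ 0.49518761 -0.12827994  0.05      ]
dog [ 0.62670286 -0.11613151  0.105     ]
dog [ 0.58419837 -0.1326888   0.105     ]
dogS [ 0.6195871  -0.12311374  0.105     ]
dogS [ 0.57840161 -0.13751027  0.105     ]
```

Request:
play_rows:
  series:
    - {"translation": [-0.04,-0.021,0],"spin": 0}
    - {"translation": [-0.04,-0.021,0],"spin": 0}
    - {"translation": [-0.04,-0.021,0],"spin": 0}
    - {"translation": [-0.04,-0.021,0],"spin": 0}
    - {"translation": [-0.04,-0.021,0],"spin": 0}
  jaw: 1

```text
time: 0.6
tool_pos: [0.3464, 0.4937, 0.1909]
tcp_rot: [-0.425, -3.112, 0.001]
wrist_force: [0.4, 0.7, -0.3]
width: 0.998
```

Request:
play_rows:
  series:
    - {"translation": [-0.04,-0.021,0],"spin": 0}
    - {"translation": [-0.04,-0.021,0],"spin": 0}
    - {"translation": [-0.04,-0.021,0],"spin": 0}
    - {"translation": [-0.04,-0.021,0],"spin": 0}
    - {"translation": [-0.04,-0.021,0],"spin": 0}

```text
time: 1.1
tool_pos: [0.5109, 0.3389, 0.191]
tcp_rot: [-0.426, -3.112, 0.001]
wrist_force: [-0.1, 0.3, -0.2]
width: 1.0
```

Request:
play_rows:
  series:
    - {"translation": [0,0,0],"spin": -1}
    - {"translation": [0,0,0],"spin": -1}
    - {"translation": [0,0,0],"spin": -1}
    - {"translation": [0,0,0],"spin": -1}
    - {"translation": [0,0,0],"spin": -1}

```text
time: 1.6
tool_pos: [0.5098, 0.3402, 0.1907]
tcp_rot: [0.263, -3.129, 0.001]
wrist_force: [-0.7, -0.5, 0.7]
width: 1.002
```

Request:
play_rows:
  series:
    - {"translation": [0,0,0],"spin": -1}
    - {"translation": [0,0,0],"spin": 0}

```text
time: 1.8
tool_pos: [0.5098, 0.3403, 0.1909]
tcp_rot: [0.395, -3.116, 0.001]
wrist_force: [0.6, -0.4, 0.6]
width: 0.998
```

Request:
play_rows:
  series:
    - {"translation": [-0.0245,-0.04,0],"spin": 0}
    - {"translation": [-0.0245,-0.04,0],"spin": 0}
    - {"translation": [0,0,0.04],"spin": 0}
    - {"translation": [0,0,0.03],"spin": 0}
    - {"translation": [0,0,0.02],"spin": 0}

```text
time: 2.3
tool_pos: [0.5762, 0.2739, 0.0983]
tcp_rot: [0.388, -3.114, 0.002]
wrist_force: [-0.0, 1.1, 0.7]
width: 0.999
```

Request:
play_rows:
  series:
    - {"translation": [0,0,0.012],"spin": 0}
    - {"translation": [0,0,0],"spin": 0}

```text
time: 2.5
tool_pos: [0.5758, 0.2745, 0.087]
tcp_rot: [0.392, -3.113, 0.002]
wrist_force: [0.2, -0.7, -0.6]
width: 1.004
```

```bash
cat >> h.py <<'E'
def shot(tag,tx,ty,sx,sy,w=64,h=48):
    R=lambda n,x,y:cv2.resize(bot.read_camera(n)[y:y+h,x:x+w],None,fx=400/w,fy=400/w,interpolation=cv2.INTER_CUBIC)
    cv2.imwrite(f'pics/{tag}.png',np.hstack([R('top',tx,ty),R('scene',sx,sy)]))
E
python3 -c "
from h import *
shot('g1',222,150,262,140,80,80)"
```

```text
(no output)
```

View pics/g1.png

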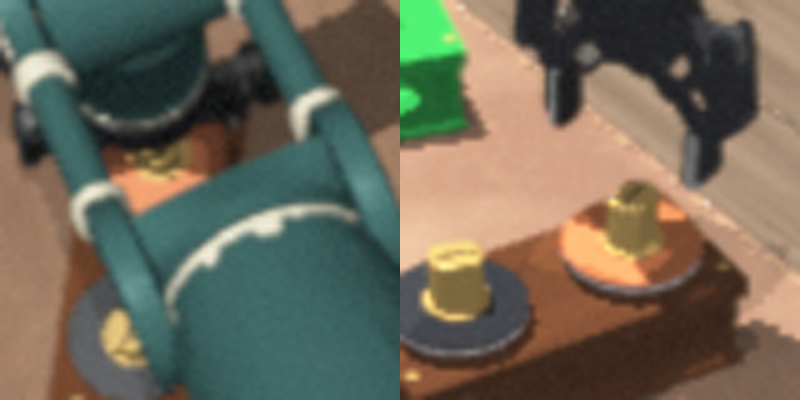

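```bash
python3 -c "
from h import *
for z in(.1,.087,.109,.077):print(z,proj('scene',[.5758,.2745,z]),proj('top',[.5758,.2745,z]))
print(ray('scene',308.5,168.5,.1),bot.read_state()['tool_pos'])"
```

```text
0.1 (np.float64(307.66174303962237), np.float64(181.65764765196596)) (np.float64(253.74037526633714), np.float64(179.49561217891537))
0.087 (np.float64(307.55116061753165), np.float64(185.31065003292613)) (np.float64(253.94155380605417), np.float64(180.42965305202705))
0.109 (np.float64(307.7391582255444), np.float64(179.10029854395378)) (np.float64(253.59902739015953), np.float64(178.8393558313791))
0.077 (np.float64(307.46707803595945), np.float64(188.0882512544698)) (np.float64(254.09395239143277), np.float64(181.1372161347902))
[0.61668322 0.32273174 0.1       ] [0.57799769 0.27561343 0.09018675]
```

```bash
python3 -c "
from h import *
for z in(.19,.203,.246):print(z,proj('scene',[.181,.6495,z]))
s=bot.read_state();print(s)
a=cv2.imread('pics/scene0.png')[80:150,70:150]; b=bot.read_camera('scene')[110:210,250:370]
cv2.imwrite('pics/g2.png',np.hstack([cv2.resize(a,(400,350)),cv2.resize(b,(400,350))]))"
```

```text
0.19 (np.float64(114.53910737059206), np.float64(141.54234534993628))
0.203 (np.float64(113.36136056274333), np.float64(137.54732690459315))
0.246 (np.float64(109.35105942319913), np.float64(123.94404059798512))
{'time': 2.6, 'q': array([ 4.06070551e-01,  2.76982343e-01,  1.78160026e+00, -2.91076139e-05,
        1.08211979e+00, -1.41606738e+00]), 'joint_vel': array([-0.00032312, -0.01705266, -0.02054381,  0.00133778, -0.00375685,
       -0.00367641]), 'joint_torque': array([-7.56955496e-02, -4.80377662e+01, -3.27832997e+01, -5.15162203e-03,
        5.34216373e-02,  8.85769055e-03]), 'tool_pos': array([0.57799769, 0.27561343, 0.09018675]), 'tcp_rot': array([-3.93681236e-01,  3.11595895e+00,  3.48098973e-04]), 'wrist_force': array([ 0.58847123,  0.42119602, -0.18732226]), 'torque': array([-0.01656661, -0.00950826, -0.02641155]), 'width': 0.995784828927012}
```

View pics/g2.png

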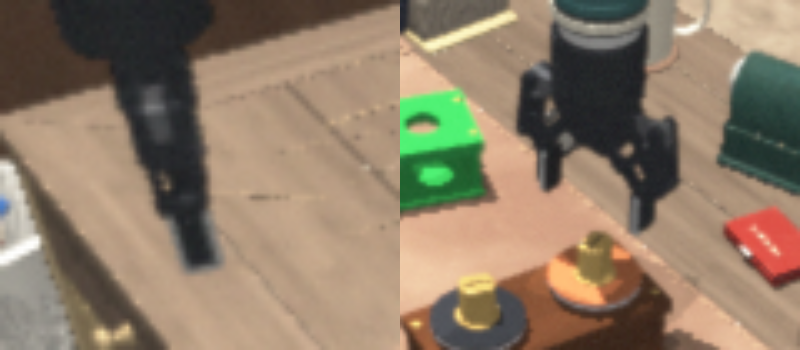

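The open fingertips appear about 12 px higher in the scene view than the reported TCP implies. Closing the jaws here will show whether they find the hub: a width of about 0.26 means they have it.

Request:
play_rows:
  series:
    - {"translation": [0,0,0],"spin": 0}
    - {"translation": [0,0,0],"spin": 0}
    - {"translation": [0,0,0],"spin": 0}
    - {"translation": [0,0,0],"spin": 0}
    - {"translation": [0,0,0],"spin": 0}
  jaw: -1
  force: 40

```text
time: 3.15
tool_pos: [0.5776, 0.2753, 0.0896]
tcp_rot: [-0.394, 3.117, 0.0]
wrist_force: [-0.4, 0.0, 0.8]
width: 0.141
```

Request:
play_rows:
  series:
    - {"translation": [0,0,0],"spin": 0}
    - {"translation": [0,0,0],"spin": 0}
    - {"translation": [0,0,0],"spin": 0}

```text
time: 3.45
tool_pos: [0.5775, 0.2752, 0.0894]
tcp_rot: [0.394, -3.117, 0.0]
wrist_force: [-0.3, -0.1, 0.3]
width: 0.003
```

```bash
python3 -c "
from h import *
shot('g3',222,150,270,130,80,80)
print(bot.read_state())"
```

```text
{'time': 3.55, 'q': array([ 4.05819835e-01,  2.77316048e-01,  1.78267525e+00, -2.72213108e-06,
        1.08166311e+00, -1.41675403e+00]), 'joint_vel': array([ 0.00107117,  0.00067435,  0.00018129, -0.00231528, -0.00095258,
        0.0004743 ]), 'joint_torque': array([-4.55770623e-04, -4.93961120e+01, -3.39241040e+01, -2.31163804e-04,
        1.57683113e-03,  3.81557220e-05]), 'tool_pos': array([0.57752975, 0.27524759, 0.08943646]), 'tcp_rot': array([ 3.94442068e-01, -3.11667308e+00,  3.04297346e-05]), 'wrist_force': array([ 0.34366313, -0.3008779 , -0.26346961]), 'torque': array([-0.01330473,  0.02085444,  0.00327114]), 'width': -0.0001037875507702634}
```

View pics/g3.png

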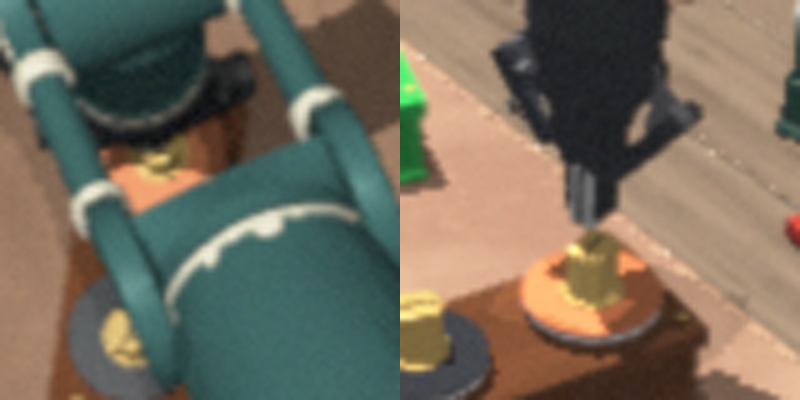

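The jaws shut on air, and the tips stop at scene px (308,175), just above the hub top at (309,178). The reported TCP is therefore about 30 mm lower than the real tips, so I'll reopen, go down another 33 mm with force checks, and close.

Request:
play_rows:
  series:
    - {"translation": [0,0,0],"spin": 0}
    - {"translation": [0,0,0],"spin": 0}
    - {"translation": [0,0,0],"spin": 0}
    - {"translation": [0,0,0],"spin": 0}
    - {"translation": [0,0,0],"spin": 0}
  jaw: 1

```text
time: 4.05
tool_pos: [0.5776, 0.2753, 0.0895]
tcp_rot: [-0.395, 3.117, -0.0]
wrist_force: [-0.0, -0.1, -0.3]
width: 0.844
```

Request:
play_rows:
  series:
    - {"translation": [0,0,0],"spin": 0}
    - {"translation": [0,0,0.008],"spin": 0}
    - {"translation": [0,0,0.008],"spin": 0}
    - {"translation": [0,0,0.008],"spin": 0}
    - {"translation": [0,0,0.008],"spin": 0}

```text
time: 4.55
tool_pos: [0.577, 0.2751, 0.0562]
tcp_rot: [0.394, -3.116, 0.001]
wrist_force: [-0.2, -0.3, 0.3]
width: 0.999
```

Request:
play_rows:
  series:
    - {"translation": [0,0,0],"spin": 0}
    - {"translation": [0,0,0],"spin": 0}
    - {"translation": [0,0,0],"spin": 0}
    - {"translation": [0,0,0],"spin": 0}
    - {"translation": [0,0,0],"spin": 0}
  jaw: -1
  force: 30

```text
time: 5.05
tool_pos: [0.5779, 0.2748, 0.0583]
tcp_rot: [-0.395, 3.116, -0.001]
wrist_force: [-0.2, -3.1, 2.9]
width: 0.252
```

Request:
play_rows:
  series:
    - {"translation": [0,0,0],"spin": 0}
    - {"translation": [0,0,0],"spin": 0}
    - {"translation": [0,0,0],"spin": 0}

```text
time: 5.35
tool_pos: [0.5779, 0.2748, 0.0583]
tcp_rot: [-0.395, 3.116, -0.001]
wrist_force: [-1.7, -3.2, 5.7]
width: 0.25
```

```bash
python3 -c "
from h import *
shot('g4',222,150,270,130,80,80)
print(bot.read_state())"
```

```text
{'time': 5.45, 'q': array([ 4.05450058e-01,  3.08217084e-01,  1.80583025e+00, -8.39247883e-04,
        1.02712173e+00, -1.41683457e+00]), 'joint_vel': array([ 0.00023086,  0.00097751, -0.00111353,  0.00036265, -0.00077986,
       -0.00055534]), 'joint_torque': array([  1.88117892, -46.85756922, -31.99535966,   0.95988683,
        -0.97345177,   0.08721053]), 'tool_pos': array([0.57789191, 0.27484394, 0.05829312]), 'tcp_rot': array([-3.94596925e-01,  3.11610223e+00, -9.00636445e-04]), 'wrist_force': array([-1.36811536, -4.10637088,  5.83344806]), 'torque': array([-0.6102293 ,  0.25653987,  0.09291487]), 'width': 0.2543072844471201}
```

View pics/g4.png

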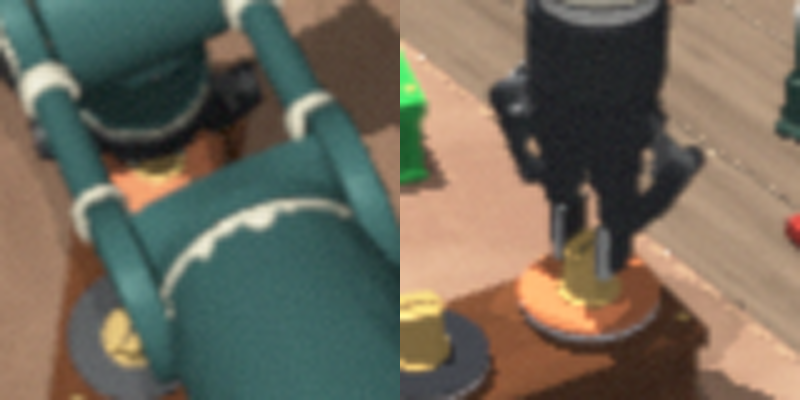

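Gripped on the flats: width 0.25 is about 21.5 mm, and the scene view shows the pads around the hub. Now lifting.

Request:
play_rows:
  series:
    - {"translation": [0,0,0],"spin": 0}
    - {"translation": [0,0,-0.01],"spin": 0}
    - {"translation": [0,0,-0.02],"spin": 0}
    - {"translation": [0,0,-0.03],"spin": 0}
    - {"translation": [0,0,-0.03],"spin": 0}
  force: 70

```text
time: 5.95
tool_pos: [0.5762, 0.2755, 0.1468]
tcp_rot: [0.394, -3.114, -0.001]
wrist_force: [0.6, -0.1, -2.7]
width: 0.237
```

Request:
play_rows:
  series:
    - {"translation": [0,0,-0.03],"spin": 0}
    - {"translation": [0,0,-0.01],"spin": 0}
    - {"translation": [0,0,0],"spin": 0}

```text
time: 6.25
tool_pos: [0.5786, 0.2762, 0.1893]
tcp_rot: [-0.394, 3.113, 0.003]
wrist_force: [0.1, -0.3, -3.3]
width: 0.233
```

```bash
python3 -c "
from h import *
print(bot.read_state())
for n in('top','scene'): cv2.imwrite(f'pics/{n}1.png',bot.read_camera(n))
from scipy.spatial.transform import Rotation as Q
s=bot.read_state();R=Q.from_rotvec(s['tcp_rot']).as_matrix();print(R.T@(np.array([.603,-.126,s['tool_pos'][2]])-s['tool_pos']), np.arctan2(R[1,1],R[0,1]))"
```

```text
{'time': 6.25, 'q': array([ 4.06175120e-01,  1.99172611e-01,  1.68689919e+00,  6.46560994e-04,
        1.25167761e+00, -1.41667971e+00]), 'joint_vel': array([-0.0005555 ,  0.02954028,  0.05304147, -0.00227413, -0.01219322,
        0.00061018]), 'joint_torque': array([ 2.31005164e-02, -5.03489470e+01, -3.85729051e+01,  1.18755136e-02,
        1.99111146e-01,  6.55636995e-04]), 'tool_pos': array([0.57859509, 0.27621301, 0.18928364]), 'tcp_rot': array([-3.94128341e-01,  3.11321919e+00,  2.59361569e-03]), 'wrist_force': array([ 0.08503402, -0.31794773, -3.32755645]), 'torque': array([ 0.02218662,  0.00081644, -0.05432787]), 'width': 0.23337110714513512}
[ 7.42325359e-02 -3.95048491e-01  2.06078167e-04] 1.822614567313511
```

Lap lifted, weight about 3.3 N. Moving over the machine.

Request:
play_rows:
  series:
    - {"translation": [0.005,-0.025,0],"spin": 0}
    - {"translation": [0.008,-0.043,0],"spin": 0}
    - {"translation": [0.008,-0.043,0],"spin": 0}
    - {"translation": [0.008,-0.043,0],"spin": 0}
    - {"translation": [0.008,-0.043,0],"spin": 0}

```text
time: 6.85
tool_pos: [0.5888, 0.0737, 0.1843]
tcp_rot: [0.395, -3.112, -0.001]
wrist_force: [-0.1, 0.2, -3.1]
width: 0.234
```

Request:
play_rows:
  series:
    - {"translation": [0.008,-0.043,0],"spin": 0}
    - {"translation": [0.008,-0.043,0],"spin": 0}
    - {"translation": [0.008,-0.043,0],"spin": 0}
    - {"translation": [0.008,-0.043,0],"spin": 0}
    - {"translation": [0.005,-0.026,0],"spin": 0}

```text
time: 7.35
tool_pos: [0.6024, -0.1285, 0.1842]
tcp_rot: [0.391, -3.113, -0.001]
wrist_force: [0.1, 0.4, -3.4]
width: 0.236
```

Request:
play_rows:
  series:
    - {"translation": [0,0,0],"spin": -1}
    - {"translation": [0,0,0],"spin": 0}
    - {"translation": [0,0,0],"spin": 0}

```text
time: 7.65
tool_pos: [0.603, -0.1252, 0.1852]
tcp_rot: [0.526, -3.094, -0.003]
wrist_force: [-0.3, -0.8, -3.2]
width: 0.236
```

```bash
python3 -c "
from h import *
shot('m1',345,125,365,190,84,100)
print(bot.read_state())"
```

```text
{'time': 7.75, 'q': array([-2.44378697e-01,  1.59032401e-01,  1.73955670e+00,  2.33279468e-04,
        1.24503374e+00, -2.15396326e+00]), 'joint_vel': array([ 8.04954263e-03, -7.96782119e-03, -7.13488946e-03, -3.50906826e-04,
       -4.30667144e-05, -5.57518883e-03]), 'joint_torque': array([-3.59132700e-01, -4.70807111e+01, -3.79926431e+01, -2.58145871e-02,
        1.56913593e-02,  1.08127022e-02]), 'tool_pos': array([ 0.60364293, -0.12477524,  0.18622399]), 'tcp_rot': array([ 5.29211581e-01, -3.09490204e+00, -1.59905209e-03]), 'wrist_force': array([ 0.97258115,  0.17511698, -4.25219432]), 'torque': array([ 0.04299308,  0.0258505 , -0.01138565]), 'width': 0.23412568776536807}
```

View pics/m1.png

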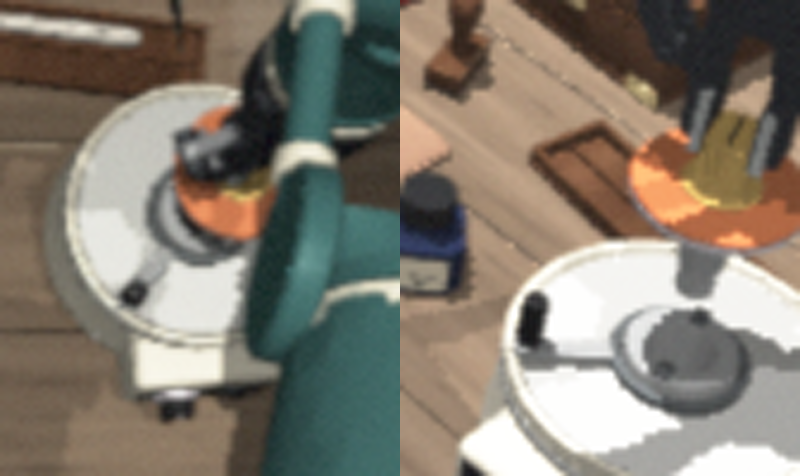

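Scene: the shank end sits just above the nose, at about px (427,251), with the nose dogs centred near (424,262). Disc rims are visible in both views. I'll fit the lap's disc in each view relative to the nose fit from the same view.

```bash
cat > off.py <<'E'
from h import *
import sys
ims={n:bot.read_camera(n).astype(np.float32) for n in('top','scene')}
s=bot.read_state();print(s['tool_pos'],s['wrist_force'],s['width'])
arc=lambda a,b:.04*np.c_[np.cos(np.radians(np.linspace(a,b,90))),np.sin(np.radians(np.linspace(a,b,90)))]
z0=s['tool_pos'][2]+.005+.015
for z in z0+np.array([-.008,-.004,0,.004,.008]):
    r={}
    for n,a,b in(('top',100,185),('scene',110,320)): r[n]=fit(ims,[n],.604,-.125,z,arc(a,b),.016)
    print('z %.3f'%z,{n:np.round(v,4).tolist() for n,v in r.items()},'top-scene',np.round(np.subtract(r['top'][1:],r['scene'][1:]),4))
E
python3 off.py
```

```text
[ 0.60407116 -0.1248047   0.18696675] [ 0.57722834  0.13058445 -2.76549079] 0.23989804263184877
z 0.199 {'top': [150.9556, 0.593, -0.121], 'scene': [108.6236, 0.6095, -0.12]} top-scene [-0.0165 -0.001 ]
z 0.203 {'top': [150.9097, 0.592, -0.1205], 'scene': [108.8455, 0.6055, -0.122]} top-scene [-0.0135  0.0015]
z 0.207 {'top': [151.1054, 0.591, -0.1195], 'scene': [109.0456, 0.6015, -0.124]} top-scene [-0.0105  0.0045]
z 0.211 {'top': [151.0793, 0.5905, -0.1185], 'scene': [110.0706, 0.598, -0.1265]} top-scene [-0.0075  0.008 ]
z 0.215 {'top': [152.177, 0.5895, -0.1175], 'scene': [110.6383, 0.5935, -0.1285]} top-scene [-0.004  0.011]
```

```bash
python3 -c "
from h import *
print(ray('top',397.3,159.9,.207),ray('top',396.5,162,.207))
for p in ([.604,-.125,.207],[.591,-.12,.207],[.604,-.125,.222],[.604,-.125,.19]):print(p,proj('top',p),proj('scene',p))
a=bot.read_camera('top')
for o in([.591,-.12],[.604,-.125]):
  pts=P('top',np.c_[circ(.04)+o,np.full(120,.207)])
  cv2.polylines(a:=cv2.resize(a,None,fx=6,fy=6,interpolation=cv2.INTER_CUBIC) if a.shape[0]<500 else a,[((pts+.5)*6).astype(np.int32)],True,(255,0,0) if o[0]<.6 else (0,255,0),1)
cv2.imwrite('pics/m2.png',a[130*6:190*6,365*6:430*6])
"
```

```text
[ 0.60466236 -0.12686707  0.207     ] [ 0.59872287 -0.12439272  0.207     ]
[0.604, -0.125, 0.207] (np.float64(396.63606197717553), np.float64(160.1380475763711)) (np.float64(432.7720421045994), np.float64(227.78703281582074))
[0.591, -0.12, 0.207] (np.float64(395.03299313271344), np.float64(164.73766935054869)) (np.float64(426.9568264158655), np.float64(228.9608192255173))
[0.604, -0.125, 0.222] (np.float64(397.94149199533973), np.float64(158.74950326203387)) (np.float64(434.1890598442121), np.float64(222.6817602253621))
[0.604, -0.125, 0.19] (np.float64(395.19022643539836), np.float64(161.6759367723194)) (np.float64(431.19956602569215), np.float64(233.45239521769957))
```

View pics/m2.png

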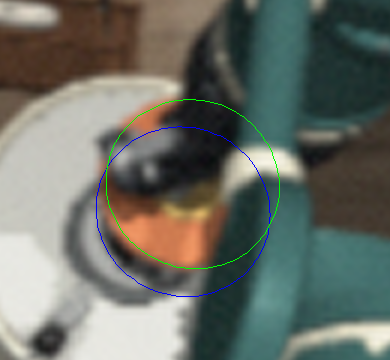

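The overlay shows the disc about 1 mm from centred over the nose: the green circle nearly matches, and the blue one was fooled by a shadow. Applying a 1.5 mm y correction and lowering in stages while watching the force.

Request:
play_rows:
  series:
    - {"translation": [0.0005,-0.0015,0.02],"spin": 0}
    - {"translation": [0,0,0.02],"spin": 0}
    - {"translation": [0,0,0.005],"spin": 0}
    - {"translation": [0,0,0],"spin": 0}

```text
time: 8.3
tool_pos: [0.6034, -0.1266, 0.1413]
tcp_rot: [0.53, -3.094, -0.002]
wrist_force: [-0.7, 0.4, -2.8]
width: 0.233
```

Request:
play_rows:
  series:
    - {"translation": [0,0,0.005],"spin": 0}
    - {"translation": [0,0,0.005],"spin": 0}
    - {"translation": [0,0,0],"spin": 0}

```text
time: 8.6
tool_pos: [0.6042, -0.1272, 0.1323]
tcp_rot: [0.53, -3.096, -0.0]
wrist_force: [-0.1, -0.2, -3.4]
width: 0.235
```

Request:
play_rows:
  series:
    - {"translation": [0,0,0.005],"spin": 0}
    - {"translation": [0,0,0.003],"spin": 0}
    - {"translation": [0,0,0],"spin": 0}

```text
time: 8.9
tool_pos: [0.6038, -0.1272, 0.1237]
tcp_rot: [0.53, -3.095, -0.001]
wrist_force: [-0.1, 0.1, -2.3]
width: 0.235
```

Request:
play_rows:
  series:
    - {"translation": [0,0,0.003],"spin": 0}
    - {"translation": [0,0,0.003],"spin": 0}
    - {"translation": [0,0,0],"spin": 0}

```text
time: 9.2
tool_pos: [0.6038, -0.1272, 0.1178]
tcp_rot: [0.53, -3.096, -0.001]
wrist_force: [-0.5, 0.3, -3.2]
width: 0.24
```

Request:
play_rows:
  series:
    - {"translation": [0,0,0.003],"spin": 0}
    - {"translation": [0,0,0.002],"spin": 0}
    - {"translation": [0,0,0],"spin": 0}

```text
time: 9.5
tool_pos: [0.604, -0.1272, 0.113]
tcp_rot: [0.53, -3.096, -0.001]
wrist_force: [-0.3, 0.2, -3.7]
width: 0.235
```

Request:
play_rows:
  series:
    - {"translation": [0,0,0.002],"spin": 0}
    - {"translation": [0,0,0.001],"spin": 0}
    - {"translation": [0,0,0],"spin": 0}

```text
time: 9.8
tool_pos: [0.6041, -0.1272, 0.1102]
tcp_rot: [0.53, -3.096, -0.0]
wrist_force: [0.7, -0.3, -3.7]
width: 0.237
```

Request:
play_rows:
  series:
    - {"translation": [0,0,0.002],"spin": 0}
    - {"translation": [0,0,0.001],"spin": 0}
    - {"translation": [0,0,0],"spin": 0}

```text
time: 10.1
tool_pos: [0.6043, -0.1272, 0.1073]
tcp_rot: [0.53, -3.097, -0.0]
wrist_force: [0.4, 0.1, -3.9]
width: 0.237
```

Request:
play_rows:
  series:
    - {"translation": [0,0,0.002],"spin": 0}
    - {"translation": [0,0,0.001],"spin": 0}
    - {"translation": [0,0,0],"spin": 0}

```text
time: 10.4
tool_pos: [0.6043, -0.1272, 0.1043]
tcp_rot: [0.53, -3.097, -0.0]
wrist_force: [-0.5, 0.2, -2.6]
width: 0.233
```

Request:
play_rows:
  series:
    - {"translation": [0,0,0.001],"spin": 0}
    - {"translation": [0,0,0.001],"spin": 0}
    - {"translation": [0,0,0],"spin": 0}

```text
time: 10.7
tool_pos: [0.6043, -0.1273, 0.1023]
tcp_rot: [0.53, -3.097, -0.0]
wrist_force: [0.7, 0.6, -3.6]
width: 0.237
```

Request:
play_rows:
  series:
    - {"translation": [0,0,0.001],"spin": 0}
    - {"translation": [0,0,0.001],"spin": 0}
    - {"translation": [0,0,0],"spin": 0}

```text
time: 11.0
tool_pos: [0.6044, -0.1272, 0.1004]
tcp_rot: [-0.53, 3.096, -0.0]
wrist_force: [1.0, 0.7, -3.9]
width: 0.239
```

Request:
play_rows:
  series:
    - {"translation": [0,0,0.001],"spin": 0}
    - {"translation": [0,0,0.0005],"spin": 0}
    - {"translation": [0,0,0],"spin": 0}

```text
time: 11.3
tool_pos: [0.6046, -0.1273, 0.0991]
tcp_rot: [-0.53, 3.096, -0.0]
wrist_force: [0.7, 0.5, -1.9]
width: 0.233
```

Request:
play_rows:
  series:
    - {"translation": [0,0,0.0005],"spin": 0}
    - {"translation": [0,0,0],"spin": 0}

```text
time: 11.5
tool_pos: [0.6046, -0.1273, 0.0986]
tcp_rot: [-0.53, 3.096, -0.0]
wrist_force: [1.8, 0.5, -1.9]
width: 0.235
```

Request:
play_rows:
  series:
    - {"translation": [0,0,0.0005],"spin": 0}
    - {"translation": [0,0,0],"spin": 0}

```text
time: 11.7
tool_pos: [0.6046, -0.1273, 0.0982]
tcp_rot: [-0.53, 3.096, -0.0]
wrist_force: [1.3, 0.7, -2.6]
width: 0.235
```

```bash
python3 -c "
from h import *
s=bot.read_state();print(s['tool_pos'],s['wrist_force'],s['torque'],s['time'])"
```

```text
[ 0.60463503 -0.12725418  0.09817616] [ 1.31330401  0.65942809 -2.55852945] [ 0.19471996 -0.42201255 -0.02437937] 11.7
```

Light side contact pushes the lap toward +x, so I'll shift +x 1.4 mm and continue.

Request:
play_rows:
  series:
    - {"translation": [-0.0015,0,0],"spin": 0}
    - {"translation": [0,0,0],"spin": 0}

```text
time: 11.9
tool_pos: [0.605, -0.1269, 0.0974]
tcp_rot: [0.53, -3.095, -0.0]
wrist_force: [0.2, -0.6, -3.1]
width: 0.236
```

Request:
play_rows:
  series:
    - {"translation": [0,0,0.0005],"spin": 0}
    - {"translation": [0,0,0.0005],"spin": 0}
    - {"translation": [0,0,0],"spin": 0}

```text
time: 12.2
tool_pos: [0.6053, -0.1268, 0.0966]
tcp_rot: [0.53, -3.096, -0.0]
wrist_force: [-0.7, -0.4, -3.7]
width: 0.244
```

Request:
play_rows:
  series:
    - {"translation": [0,0,0.0005],"spin": 0}
    - {"translation": [0,0,0.0005],"spin": 0}
    - {"translation": [0,0,0],"spin": 0}

```text
time: 12.5
tool_pos: [0.6055, -0.1267, 0.0959]
tcp_rot: [0.53, -3.096, -0.0]
wrist_force: [-0.6, 0.4, -2.5]
width: 0.236
```

```bash
python3 -c "
from h import *
s=bot.read_state();print(s['tool_pos'],s['wrist_force'],s['torque'],s['time'])"
```

```text
[ 0.60554517 -0.12671616  0.09591789] [-0.62544642  0.36089967 -2.54492299] [ 0.04667973  0.04364743 -0.00149486] 12.5
```

Request:
play_rows:
  series:
    - {"translation": [0,0,0.0005],"spin": 0}
    - {"translation": [0,0,0.0005],"spin": 0}
    - {"translation": [0,0,0],"spin": 0}

```text
time: 12.8
tool_pos: [0.6057, -0.1266, 0.095]
tcp_rot: [0.53, -3.097, -0.0]
wrist_force: [0.1, 1.0, -2.6]
width: 0.236
```

Request:
play_rows:
  series:
    - {"translation": [0,0,0.0005],"spin": 0}
    - {"translation": [0,0,0.0005],"spin": 0}
    - {"translation": [0,0,0],"spin": 0}

```text
time: 13.1
tool_pos: [0.6058, -0.1266, 0.0941]
tcp_rot: [-0.53, 3.096, 0.0]
wrist_force: [-0.8, 1.3, -1.1]
width: 0.237
```

```bash
python3 -c "
from h import *
s=bot.read_state();print(s['tool_pos'],s['wrist_force'],s['torque'],s['time'])"
```

```text
[ 0.60579707 -0.12663029  0.09411557] [-0.81724591  1.27460282 -1.11753191] [ 0.3949229   0.16681215 -0.11885686] 13.1
```

Request:
play_rows:
  series:
    - {"translation": [0,0.001,0],"spin": 0}
    - {"translation": [0,0,0],"spin": 0}

```text
time: 13.3
tool_pos: [0.6057, -0.1264, 0.0941]
tcp_rot: [-0.53, 3.096, -0.002]
wrist_force: [0.6, -1.3, -1.6]
width: 0.233
```

Request:
play_rows:
  series:
    - {"translation": [0,0,0.0005],"spin": 0}
    - {"translation": [0,0,0.0005],"spin": 0}
    - {"translation": [0,0,0],"spin": 0}

```text
time: 13.6
tool_pos: [0.6058, -0.1264, 0.0933]
tcp_rot: [-0.53, 3.096, -0.001]
wrist_force: [0.0, -2.2, 0.5]
width: 0.235
```

```bash
python3 -c "
from h import *
s=bot.read_state();print(s['tool_pos'],s['wrist_force'],s['torque'],s['time'])"
```

```text
[ 0.60578287 -0.12636804  0.09334312] [ 0.01486539 -2.17973542  0.51446309] [-0.39203871  0.06886647 -0.17342409] 13.6
```

Rep z of 0.0933 already matches the expected home height of about 0.093–0.095, so the slot seems to have gone over the dogs. I'll ease y back and relieve the turn torque a little, then press lightly.

Request:
play_rows:
  series:
    - {"translation": [0,-0.0006,0],"spin": 0.3}
    - {"translation": [0,0,0],"spin": 0}

```text
time: 13.8
tool_pos: [0.6054, -0.1261, 0.0925]
tcp_rot: [0.488, -3.103, -0.001]
wrist_force: [0.1, 0.1, -2.0]
width: 0.237
```

```bash
python3 -c "
from h import *
s=bot.read_state();print(s['tool_pos'],s['wrist_force'],s['torque'],s['time'])"
```

```text
[ 0.6054344  -0.12614321  0.09250071] [ 0.11540685  0.05908559 -2.0497199 ] [-0.10931354 -0.14049471  0.01732482] 13.8
```

Request:
play_rows:
  series:
    - {"translation": [0,0,0.0005],"spin": 0}
    - {"translation": [0,0,0.0005],"spin": 0}
    - {"translation": [0,0,0],"spin": 0}

```text
time: 14.1
tool_pos: [0.6055, -0.1262, 0.0917]
tcp_rot: [0.49, -3.103, -0.0]
wrist_force: [0.8, -0.4, -2.9]
width: 0.238
```

```bash
python3 -c "
from h import *
s=bot.read_state();print(s['tool_pos'],s['wrist_force'],s['torque'],s['time'])"
```

```text
[ 0.60551206 -0.12619549  0.09171624] [ 0.83936011 -0.42800091 -2.85528698] [-4.18267971e-02 -1.61757412e-01 -8.65897538e-05] 14.1
```

Torque and force are relieved and it is still descending freely. Continuing.

Request:
play_rows:
  series:
    - {"translation": [0,0,0.0005],"spin": 0}
    - {"translation": [0,0,0.0005],"spin": 0}
    - {"translation": [0,0,0],"spin": 0}

```text
time: 14.4
tool_pos: [0.6057, -0.1263, 0.0916]
tcp_rot: [-0.49, 3.103, 0.0]
wrist_force: [-2.1, 1.0, 2.8]
width: 0.235
```

Request:
play_rows:
  series:
    - {"translation": [0,0,0.0005],"spin": 0}
    - {"translation": [0,0,0.0005],"spin": 0}
    - {"translation": [0,0,0],"spin": 0}

```text
time: 14.7
tool_pos: [0.6058, -0.1264, 0.0916]
tcp_rot: [-0.489, 3.103, -0.0]
wrist_force: [-3.2, 0.5, 8.1]
width: 0.235
```

```bash
python3 -c "
from h import *
s=bot.read_state();print(s['tool_pos'],s['wrist_force'],s['torque'],s['time'])"
```

```text
[ 0.60581202 -0.12639158  0.09155062] [-3.20946979  0.52533288  8.10403286] [0.35521209 0.65293828 0.09861984] 14.7
```

Firm stop at rep z 0.0916 with about 11 N. To tell home from standing on the dogs, I'll ease the push and probe small turns, watching torque and z.

Request:
play_rows:
  series:
    - {"translation": [0,0,-0.001],"spin": 0}
    - {"translation": [0,0,0],"spin": 0.5}
    - {"translation": [0,0,0],"spin": 0}

```text
time: 15.0
tool_pos: [0.6057, -0.1265, 0.0916]
tcp_rot: [-0.421, 3.113, -0.0]
wrist_force: [-2.4, 1.4, 4.4]
width: 0.235
```

```bash
cat > st.py <<'E'
from h import *
s=bot.read_state();r=s['tcp_rot'];r=r*np.sign(-r[1]);print(s['tool_pos'].round(4),s['wrist_force'].round(2),s['torque'].round(3),s['time'],'lapyaw',round(2*np.arctan2(r[0],-r[1]),4))
E
python3 st.py
```

```text
[ 0.6057 -0.1265  0.0916] [-2.36  1.4   4.37] [0.284 0.36  0.035] 15.0 lapyaw 0.2691
```

Request:
play_rows:
  series:
    - {"translation": [0,0,0],"spin": -0.5}
    - {"translation": [0,0,0],"spin": -0.5}
    - {"translation": [0,0,0],"spin": 0}

```text
time: 15.3
tool_pos: [0.6066, -0.1264, 0.0916]
tcp_rot: [-0.557, 3.09, -0.0]
wrist_force: [0.8, 1.6, 3.2]
width: 0.236
```

```bash
python3 st.py
```

```text
[ 0.6066 -0.1264  0.0916] [0.78 1.57 3.22] [ 0.393 -0.049 -0.037] 15.3 lapyaw 0.357
```

Request:
play_rows:
  series:
    - {"translation": [0,0,0],"spin": -0.4}
    - {"translation": [0,0,0],"spin": 0}

```text
time: 15.5
tool_pos: [0.6066, -0.1263, 0.0916]
tcp_rot: [-0.61, 3.08, -0.0]
wrist_force: [1.4, 1.8, 4.3]
width: 0.235
```

```bash
python3 st.py; python3 - <<'E'
from h import *
ims={'scene':bot.read_camera('scene').astype(np.float32)}
cv2.imwrite('pics/s3.png',ims['scene'])
E
```

```text
[ 0.6066 -0.1263  0.0916] [1.39 1.79 4.32] [ 0.409 -0.127 -0.101] 15.5 lapyaw 0.3908[ WARN:0@4.409] global loadsave.cpp:1063 imwrite_ Unsupported depth image for selected encoder is fallbacked to CV_8U.
```

Request:
play_rows:
  series:
    - {"translation": [0,0,0],"spin": -0.4}
    - {"translation": [0,0,0],"spin": 0}

```text
time: 15.75
tool_pos: [0.6065, -0.1263, 0.0916]
tcp_rot: [-0.663, 3.069, -0.001]
wrist_force: [1.8, 1.4, 4.5]
width: 0.238
```

```bash
python3 st.py
```

```text
[ 0.6065 -0.1263  0.0916] [1.82 1.43 4.47] [ 0.467 -0.226 -0.08 ] 15.75 lapyaw 0.4255
```

```bash
python3 - <<'E'
from h import *
im={'scene':cv2.imread('pics/s3.png').astype(np.float32)}
arc=lambda a,b:.04*np.c_[np.cos(np.radians(np.linspace(a,b,90))),np.sin(np.radians(np.linspace(a,b,90)))]
for c in((.601,-.1278),(.602,-.127),(.600,-.129)):
  print(c,[(round(z,3),round(float(edge(im,['scene'],*c,z,arc(110,320))),1)) for z in np.arange(.106,.130,.002)])
for z in (.114,.120): print(z,np.round(fit(im,['scene'],.603,-.127,z,arc(110,320)),4))
# dark-lap / original reference: copper disc in the stand, same arc
i0={'scene':cv2.imread('pics/scene0.png').astype(np.float32)}
for r,z in((.0165,.099),(.027,.099),(.088,.085)): print(r,np.round(fit(i0,['scene'],.603,-.127,z,circ(r)),4))
b=im['scene'].astype(np.uint8)[210:320,375:485]; a=im['scene'].copy()
k=6; big=cv2.resize(im['scene'].astype(np.uint8)[215:305,370:490],None,fx=k,fy=k,interpolation=cv2.INTER_CUBIC)
for z,col in((.114,(0,255,0)),(.120,(255,0,0))):
  p=P('scene',np.c_[circ(.04)+[.601,-.1278],np.full(120,z)]); cv2.polylines(big,[((p-[370,215]+.5)*k).astype(np.int32)],True,col,1)
cv2.imwrite('pics/m3.png',big)
E
```

```text
(0.601, -0.1278) [(np.float64(0.106), 66.1), (np.float64(0.108), 89.1), (np.float64(0.11), 88.5), (np.float64(0.112), 74.1), (np.float64(0.114), 80.0), (np.float64(0.116), 80.6), (np.float64(0.118), 69.4), (np.float64(0.12), 68.3), (np.float64(0.122), 57.7), (np.float64(0.124), 43.6), (np.float64(0.126), 29.8), (np.float64(0.128), 17.5), (np.float64(0.13), 10.5)]
(0.602, -0.127) [(np.float64(0.106), 85.4), (np.float64(0.108), 94.0), (np.float64(0.11), 76.6), (np.float64(0.112), 77.6), (np.float64(0.114), 78.8), (np.float64(0.116), 71.4), (np.float64(0.118), 70.2), (np.float64(0.12), 61.0), (np.float64(0.122), 50.2), (np.float64(0.124), 36.1), (np.float64(0.126), 22.0), (np.float64(0.128), 12.5), (np.float64(0.13), 9.8)]
(0.6, -0.129) [(np.float64(0.106), 51.5), (np.float64(0.108), 68.4), (np.float64(0.11), 94.2), (np.float64(0.112), 80.5), (np.float64(0.114), 78.9), (np.float64(0.116), 78.1), (np.float64(0.118), 76.5), (np.float64(0.12), 68.5), (np.float64(0.122), 61.7), (np.float64(0.124), 46.3), (np.float64(0.126), 37.5), (np.float64(0.128), 25.4), (np.float64(0.13), 15.3)]
0.114 [96.2613  0.5975 -0.1315]
0.12 [95.7937  0.5925 -0.134 ]
0.0165 [ 1.623295e+02  6.025000e-01 -1.270000e-01]
0.027 [120.1384   0.6005  -0.128 ]
0.088 [ 1.311928e+02  6.100000e-01 -1.265000e-01]
```

View pics/m3.png

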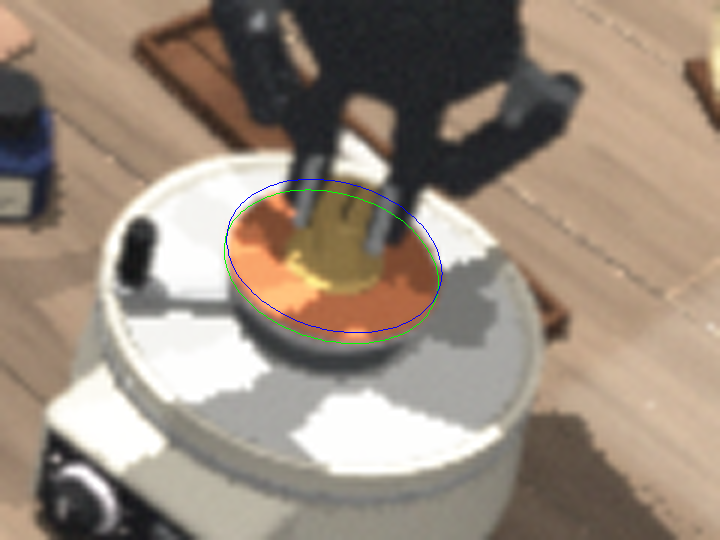

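The lap's rim lies on the green outline (home), clearly below the blue one (on the dogs, 6 mm higher), so it is home. I'll centre the turn, give a light confirming push, then release.

Request:
play_rows:
  series:
    - {"translation": [0,0,0],"spin": 0.5}
    - {"translation": [0,0,0],"spin": 0.4}
    - {"translation": [0,0,0.0008],"spin": 0}
    - {"translation": [0,0,0],"spin": 0}

```text
time: 16.15
tool_pos: [0.6057, -0.1266, 0.0915]
tcp_rot: [-0.542, 3.094, -0.001]
wrist_force: [-2.4, 1.5, 9.4]
width: 0.239
```

```bash
python3 st.py
```

```text
[ 0.6057 -0.1266  0.0915] [-2.39  1.45  9.44] [0.441 0.406 0.081] 16.15 lapyaw 0.3468
```

Request:
play_rows:
  series:
    - {"translation": [0,0,-0.0018],"spin": 0}
    - {"translation": [0,0,0],"spin": 0}

```text
time: 16.35
tool_pos: [0.6055, -0.1265, 0.0916]
tcp_rot: [0.543, -3.094, 0.0]
wrist_force: [-0.0, 1.2, 2.4]
width: 0.237
```

```bash
python3 st.py
```

```text
[ 0.6055 -0.1265  0.0916] [-0.    1.23  2.37] [ 0.266 -0.154  0.053] 16.35 lapyaw 0.3472
```

Request:
play_rows:
  series:
    - {"translation": [0,0,0],"spin": 0}
    - {"translation": [0,0,0],"spin": 0}
    - {"translation": [0,0,0],"spin": 0}
    - {"translation": [0,0,0],"spin": 0}
    - {"translation": [0,0,0],"spin": 0}
  jaw: 0

```text
time: 16.85
tool_pos: [0.6054, -0.1265, 0.0918]
tcp_rot: [0.543, -3.094, -0.0]
wrist_force: [0.1, 0.1, 0.1]
width: 0.499
```

Request:
play_rows:
  series:
    - {"translation": [0,0,-0.005],"spin": 0}
    - {"translation": [0,0,-0.015],"spin": 0}
    - {"translation": [0,0,-0.03],"spin": 0}
    - {"translation": [0,0,-0.02],"spin": 0}
    - {"translation": [0,0,0],"spin": 0}

```text
time: 17.35
tool_pos: [0.609, -0.1273, 0.1679]
tcp_rot: [-0.542, 3.086, -0.006]
wrist_force: [-0.1, -0.2, 1.0]
width: 0.501
```

Request:
play_rows:
  series:
    - {"translation": [0.034,0.033,0],"spin": 0}
    - {"translation": [0.033,0.033,0],"spin": 0}
    - {"translation": [0,0,0],"spin": 0}
    - {"translation": [0,0,0],"spin": 0}
    - {"translation": [0,0,0],"spin": 0}
  jaw: -1

```text
time: 17.85
tool_pos: [0.5214, -0.0876, 0.1628]
tcp_rot: [-0.543, 3.092, -0.002]
wrist_force: [-0.4, 0.5, 0.2]
width: -0.004
```

```bash
python3 st.py; python3 - <<'E'
from h import *
a=bot.read_camera('scene');cv2.imwrite('pics/s4.png',a);t=bot.read_camera('top')
k=5; big=cv2.resize(a[185:305,370:490],None,fx=k,fy=k,interpolation=cv2.INTER_CUBIC)
for z,col in((.114,(0,255,0)),(.120,(255,0,0))):
  p=P('scene',np.c_[circ(.04)+[.601,-.1278],np.full(120,z)]); cv2.polylines(big,[((p-[370,185]+.5)*k).astype(np.int32)],True,col,1)
cv2.imwrite('pics/m4.png',np.hstack([big,cv2.resize(t[140:240,355:388],(198,600),interpolation=cv2.INTER_CUBIC)]))
for z in(.11,.12,.125): print(z,ray('scene',392.8,252,z)-[.601,-.1278,0])
E
```

```text
[ 0.5214 -0.0876  0.1628] [-0.37  0.5   0.21] [-0.008  0.031  0.003] 17.85 lapyaw 0.3478
0.11 [-0.04016752  0.06057653  0.11      ]
0.12 [-0.04834794  0.05465183  0.12      ]
0.125 [-0.05243815  0.05168948  0.125     ]
```

View pics/m4.png

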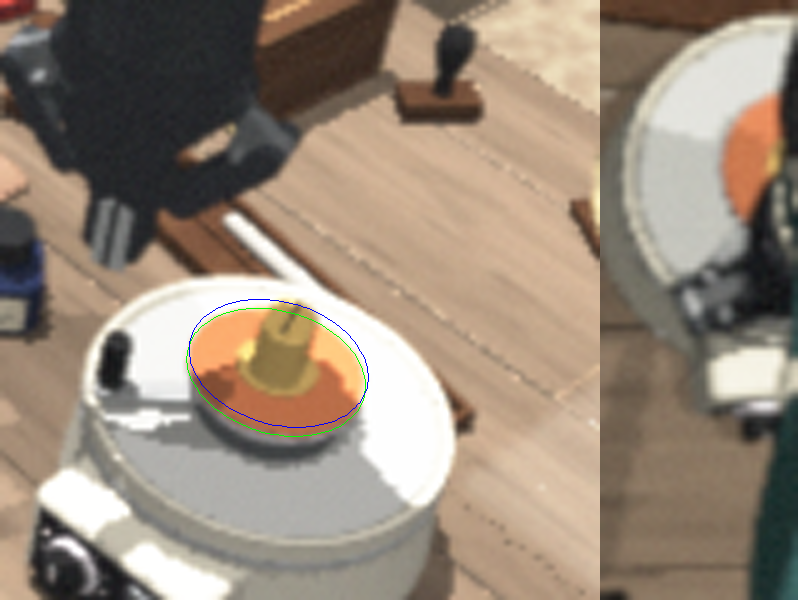

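The lap sits home and upright, with its rim on the green outline. The knob top is near scene px (393,252), about 135° on the 74 mm circle. The shut fingertips project where expected with the 30 mm z offset. Next: descend beside the knob and push.

Request:
play_rows:
  series:
    - {"translation": [0,0.005,0.04],"spin": 0}
    - {"translation": [0,0,0.035],"spin": 0}
    - {"translation": [0,0,0.006],"spin": 0}
    - {"translation": [0,0,0.006],"spin": 0}
    - {"translation": [0,0,0],"spin": 0}

```text
time: 18.45
tool_pos: [0.5194, -0.0829, 0.0755]
tcp_rot: [-0.543, 3.094, -0.0]
wrist_force: [-0.2, 0.7, 0.4]
width: 0.0
```

Request:
play_rows:
  series:
    - {"translation": [-0.006,0,0],"spin": 0}
    - {"translation": [-0.006,0,0],"spin": 0}
    - {"translation": [-0.006,0,0],"spin": 0}
    - {"translation": [-0.006,0,0],"spin": 0}
    - {"translation": [-0.006,0,0],"spin": 0}

```text
time: 18.95
tool_pos: [0.5463, -0.0717, 0.0747]
tcp_rot: [0.544, -3.093, -0.001]
wrist_force: [-4.4, 0.9, -0.3]
width: 0.004
```

```bash
python3 st.py
```

```text
[ 0.5463 -0.0717  0.0747] [-4.4   0.87 -0.34] [0.203 0.611 0.037] 18.95 lapyaw 0.348
```

Contact with about 4.4 N at the knob, and it is moving. Keep pushing along the same line.

Request:
play_rows:
  series:
    - {"translation": [-0.006,0,0],"spin": 0}
    - {"translation": [-0.006,0,0],"spin": 0}
    - {"translation": [-0.006,0,0],"spin": 0}
    - {"translation": [-0.006,0,0],"spin": 0}
    - {"translation": [0,0,0],"spin": 0}

```text
time: 19.45
tool_pos: [0.571, -0.0641, 0.0753]
tcp_rot: [-0.544, 3.092, -0.001]
wrist_force: [-0.1, 0.2, 0.5]
width: 0.001
```

Request:
play_rows:
  series:
    - {"translation": [-0.005,0,0],"spin": 0}
    - {"translation": [-0.005,0,0],"spin": 0}
    - {"translation": [-0.005,0,0],"spin": 0}
    - {"translation": [-0.003,0,0],"spin": 0}
    - {"translation": [0,0,0],"spin": 0}

```text
time: 19.95
tool_pos: [0.5869, -0.0578, 0.0751]
tcp_rot: [-0.543, 3.093, 0.0]
wrist_force: [-0.4, 0.0, 0.2]
width: -0.002
```

Request:
play_rows:
  series:
    - {"translation": [-0.003,0,0],"spin": 0}
    - {"translation": [-0.002,0,0],"spin": 0}
    - {"translation": [0,0,0],"spin": 0}

```text
time: 20.25
tool_pos: [0.5887, -0.057, 0.0749]
tcp_rot: [0.543, -3.089, 0.001]
wrist_force: [-6.8, -4.1, 3.7]
width: -0.002
```

```bash
python3 st.py
```

```text
[ 0.5887 -0.057   0.0749] [-6.78 -4.07  3.69] [-0.729  1.103 -0.002] 20.25 lapyaw 0.3482
```

Request:
play_rows:
  series:
    - {"translation": [-0.0015,0,0],"spin": 0}
    - {"translation": [0,0,0],"spin": 0}

```text
time: 20.45
tool_pos: [0.5887, -0.057, 0.0748]
tcp_rot: [0.543, -3.087, 0.001]
wrist_force: [-10.1, -6.1, 7.0]
width: 0.001
```

```bash
python3 st.py
```

```text
[ 0.5887 -0.057   0.0748] [-10.11  -6.11   6.99] [-0.989  1.743 -0.019] 20.45 lapyaw 0.3483
```

Request:
play_rows:
  series:
    - {"translation": [-0.001,0,0],"spin": 0}
    - {"translation": [0,0,0],"spin": 0}

```text
time: 20.65
tool_pos: [0.5887, -0.057, 0.0748]
tcp_rot: [0.543, -3.085, 0.001]
wrist_force: [-14.4, -6.4, 8.8]
width: 0.002
```

```bash
python3 st.py
```

```text
[ 0.5887 -0.057   0.0748] [-14.42  -6.36   8.75] [-1.157  2.064  0.006] 20.65 lapyaw 0.3483
```

That is a hard end stop: no motion while the force rose to about 15 N. Backing off, raising and clearing the view for the last check.

Request:
play_rows:
  series:
    - {"translation": [0.01,0,0],"spin": 0}
    - {"translation": [0.015,0,0],"spin": 0}
    - {"translation": [0,0,-0.04],"spin": 0}
    - {"translation": [0,0,-0.05],"spin": 0}
    - {"translation": [0,0,-0.04],"spin": 0}

```text
time: 21.15
tool_pos: [0.5695, -0.0638, 0.2072]
tcp_rot: [-0.543, 3.092, 0.0]
wrist_force: [1.3, -0.4, -0.0]
width: 0.002
```

Request:
play_rows:
  series:
    - {"translation": [0,0.045,0],"spin": 0}
    - {"translation": [0,0.045,0],"spin": 0}
    - {"translation": [0,0.045,0],"spin": 0}
    - {"translation": [0,0.045,0],"spin": 0}
    - {"translation": [0,0,0],"spin": 0}

```text
time: 21.65
tool_pos: [0.506, 0.1098, 0.205]
tcp_rot: [-0.551, 3.092, 0.005]
wrist_force: [-0.2, -1.0, -0.2]
width: -0.003
```

```bash
python3 st.py; python3 - <<'E'
from h import *
a=bot.read_camera('scene');t=bot.read_camera('top')
for n,i in(('scene',a),('top',t)): cv2.imwrite(f'pics/{n}5.png',i)
k=3.3333; big=cv2.resize(a[215:315,370:490],None,fx=k,fy=k,interpolation=cv2.INTER_CUBIC)
for z,col in((.114,(0,255,0)),(.120,(255,0,0))):
  p=P('scene',np.c_[circ(.04)+[.601,-.1278],np.full(120,z)]); cv2.polylines(big,[((p-[370,215]+.5)*k).astype(np.int32)],True,col,1)
tt=cv2.resize(t[140:215,350:430],(400,375)); o=np.zeros((590,800,3),np.uint8); o[:333,:400]=big[:333,:400]; o[:375,400:]=tt
w=cv2.resize(a[130:260,180:400],(363,215)); o[375:590,:363]=w; o[375:590,400:800]=cv2.resize(t[150:285,180:430],(400,215)); cv2.imwrite('pics/fin.png',o)
for z in (.125,): print(ray('top',350,140,z))
E
```

```text
[0.506  0.1098 0.205 ] [-0.22 -0.98 -0.25] [-0.003  0.059 -0.02 ] 21.65 lapyaw 0.353
[ 0.68712342 -0.01040269  0.125     ]
```

View pics/fin.png

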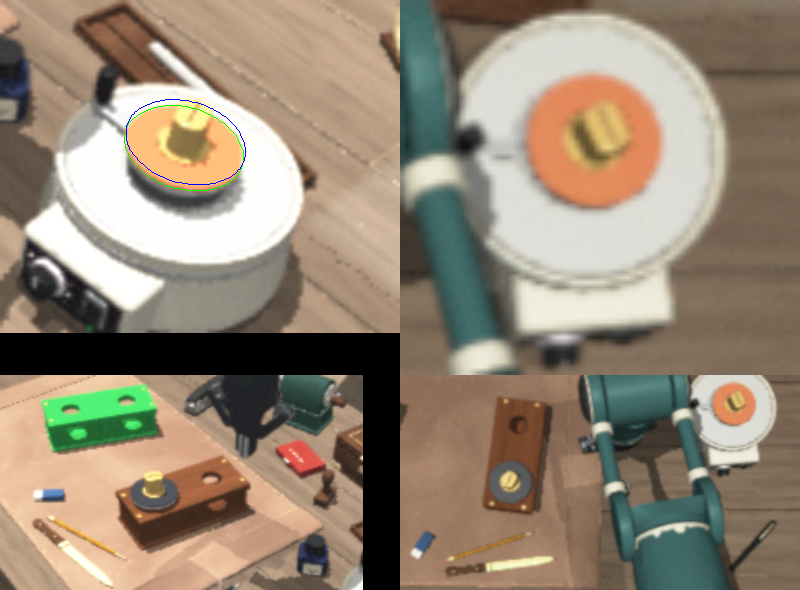

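```bash
python3 - <<'E'
from h import *
c=ray('top',387.4,169.3,.099)[:2]
for u,v in((350+68/5,140+133/5),(350+72/5,140+140/5)):
  k=ray('top',u,v,.123)[:2]-c; print('top',k,np.linalg.norm(k),np.degrees(np.arctan2(k[1],k[0])))
k=ray('scene',370+105/3.333,215+72/3.333,.125)[:2]-[.601,-.1278]; print('scene',k,np.linalg.norm(k),np.degrees(np.arctan2(k[1],k[0])))
# machine yaw from pod's front corners in top view
a=ray('top',350+118/5,140+330/5,.07);b=ray('top',350+270/5,140+320/5,.07);print('pod front dir yaw',np.arctan2(a[0]-b[0],-(a[1]-b[1])) , a,b)
E
```

```text
top [0.00287576 0.07500047] 0.07505558625334349 87.80416740264243
top [-0.00134287  0.07279772] 0.07281010025387359 91.0567954161773
scene [0.00106616 0.07510811] 0.0751156748758913 89.18674324572441
pod front dir yaw -3.0831416871966826 [ 0.49842458 -0.0837196   0.07      ] [ 0.50379223 -0.17544655  0.07      ]
```

The knob is at about 89° in world. Closed is 85° plus a machine yaw of about 3.4°, or 88.5°, so the clamp is fully closed. Handing in.

```bash
python3 -c "
from workcell import bot
print(bot.finish_job())"
```

```text
the job is handed in; nothing more can be done
None
```

The copper lap is fitted in the spindle and clamped, and the job is handed in at about 21.7 s. The hand-in gave no verdict, so what follows is from my own checks.

**Lap:** I lowered it with light pushes, at most about 13 N by the wrist sensor, and freed it with a small turn. It came to a firm stop, and in the scene view its rim lies on the outline for fully home, not the one 6 mm higher on the dogs.

**Clamp:** I pushed the lever to a hard stop, where about 15 N no longer moved it. The knob is at about 89° in the images, and I estimate closed at about 88.5°.

**Other objects:** In the last pictures the dark lap is still in its hole. The ink bottle and pen look untouched; I did not measure them or check the binder clip. The gripper was clear of everything at the end.

**What disagreed:**
- **Tool height:** The real fingertips were about 30 mm above the reported tool position. The first grasp closed on air above the hub, and I corrected for this from the images afterwards.
- **Camera positions:** The two cameras differed by about 3–5 mm, so I used offsets within one view and the contact force.
- **Turn check:** A small turning probe at the stop moved about 0.16 rad, more than the slot play of about 0.1 rad, at only about 0.1 N m. The cause is unexplained, so I relied on the image for "home". The clamp then closed fully, which agrees with that.

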